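Fold up the measuring kit and stow it in its case

ROBOT

A 6-joint arm with a two-finger parallel gripper is mounted at the origin on the work surface; the furniture and walls round the work are solid. World frame = base frame: x ahead of the robot, y to its left, z up, the work surface at z = 0. Lengths are in m, angles in rad, forces in N, time in s.
With the tool pointing down it reaches from about 0.35 to 0.975 m from the base axis. Payload 4.9 kg.
Tool frame: the origin (TCP) lies at the very end of the fingers, on their centre line; the grasp point (between the pads) lies 19 mm behind it (manip.grasp_offset is the distance from the TCP to the grasp point, in m); z points along the fingers, y is the line along which they close (so a half turn about z gives the same grasp; the last joint's range is limited). The gripper opens to 85 mm and grips with 20 to 120 N. Pads are 22 mm wide; open, the fingers measure 114 mm over their backs; the gripper's body (76 mm by 85 mm) begins 54 mm behind the grasp point. The pads swing forward as they close: fully open they stand 13 mm farther back than shut.
Start: joints at [-1.355, 0.053, 1.613, -0, 1.476, -0.119], TCP at [0.205, -0.59, 0.231] pointing down, gripper open.
Joint ranges: [-3.01, 3.01], [-1.01, 2.22], [0.06, 2.58], [-1.02, 4.17], [0.09, 2.62], [-3.14, 3.14]. Speed limits (rad/s): [2.57, 2.57, 3.14, 3.14, 3.14, 3.14].

INTERFACE

Orientations are given as a unit quaternion [w, x, y, z].
In Python, from plant import manip, eyes, job_done, models gives the robot as it stands.
- The arm moves only by the tool servo_tool, never from a script. Its argument "motion" is one flat list of numbers, 5 for each row, row after row: the opening, from -1 (shut) to 1 (fully open), then the shift along the tool's x, y, z normalised to -1 to 1, where 1 is 120 mm, then the turn about the tool's z normalised to -1 to 1, where 1 is 45 degrees. A call has 1 to 5 rows; each row is the pose to reach, as a shift and turn from the pose commanded when the call began, along the tool's axes at that moment; what a row does not reach only later rows make up. A row lasts 1/8 s, in which the tool goes at most 62.5 mm and 10.7 degrees, less where a joint would pass 70% of its speed; a pose out of reach is approached as far as the arm can. A call with a number of a shift or a turn outside -1 to 1 is refused whole. A call with a gripper value outside its range is refused whole. The fingers move at their own pace and stop on an object; the grip force is fixed at half the most. Time passes only in rows, so rows that repeat a pose let the fingers close. It gives the time, the measured TCP pose, the force, the opening and the grip force at its end, in the units of the state.
- manip.state(): the state, without advancing time (a new reading comes with each control period).
- eyes.grab_frame(name): name is "side" or "top"; returns (picture, depth): 400x640x3 uint8, red, green, blue; 400x640 float32, m along the optical axis (not along the pixel's ray), 0 where there is no reading.
- eyes.camera_params(name): a dict with "fov_y" (degrees; the focal length in pixels is half the picture's height over the tangent of half this angle, whatever the lens; pixels are square), "cx", "cy" (the principal point, pixels), "pose" (4x4, takes a point from camera to world coordinates). Camera axes: x right, y up, looking along -z (the intrinsics and any distortion apply to the point x, -y, -z); pixel columns grow to the right and rows downward; lengths in m; the calibration is good to about 2 mm. A picture is of the moment at which its call begins. camera_params takes no time and is no camera call.
- job_done(): hands the job in; it is judged then, once.
Trained networks look in the newest picture that a camera, given by its name, has taken for a name from the list of things; names that differ only in an ending like _2 or _b are one class to them, and where a whole thing is asked for, a point or a joint stands for the part that bears it (a point fixed in the world has none). Each returns a list of dicts, best first, with "p" (0 to 1); they miss things now and then, are a little off and sometimes report something else, mostly with a low value. They report only what shows in the picture. A call takes as long as a camera call. They do not tell look-alikes from the thing itself.
- models.regions_of(camera, label): "mask" (400x640 bool, what is visible of it) and "pixel" ([column, row] in pixels, amid what is visible of it).
The state is a dict: "time": time; "joint_pos": joint angles; "joint_vel": joint speeds; "joint_efforts": joint torques, N m; "tool_pos": TCP position; "tool_rot": TCP orientation; "contact_force": force on the tool from outside, world axes, zero at the start; "ft_torque": the same for the moment, N m; "gripper_width": opening from 0.0 (shut) to 1.0 (fully open); "grasp_force": force on a finger pad.
Only numpy, scipy, OpenCV 4.12 (cv2) and the standard library are available. Lean on these libraries where they do the work, as an engineer would, in place of code of your own. Each camera call takes 0.05 s, during which the arm holds its last target. There are 200 camera calls.

TASK

Put the measuring kit away: fold the two-leaf rule together and shut the pocket scale's flip cover, then lay each folded tool flat, right way up, in its own pocket of the open wooden case, either way round, and finally shut the case's lid fully. Leave the two loose dropper bottles beside the work where they stand.

Things in the scene. Friction and masses are not known exactly. Their poses are not given: they have to be found in the camera images.
- ruler_mid (a point): Centre of the folded rule, half-way up; rides on the first leaf. Two aluminium leaves with brass ends, flat, 10 mm thick, 100 g, starts as an open V. Each leaf 20 mm wide, reaching 145 mm from the pivot; folded edge to edge: 159 x 40 x 10 mm. x: from the pivot along the first leaf's inner edge (the seam when folded); the first leaf lies at y 0 to -20 mm; z up. Pivot axis at x = -65.5 mm.
- ruler_pivot (a point): The rule's pivot axis, half-way up (5 mm over its underside); brass hub 28 mm across. Axes as ruler_mid.
- ruler_leaf (a joint): Angle between the rule's leaves, rad: 0 folded (stop), 3.1 straight; starts 0.7 to 1.4. The second leaf is turned by it counter-clockwise from above, from the first leaf's x axis; folded it covers y 0 to +20 mm. Light friction, 0.006 N m: stays where left. One leaf pushed inward about 100 mm from the pivot swings in while the other hardly moves; the last bit can be squeezed shut.
- scale_mid (a point): Pocket scale, black, 112 x 60 mm, 17 mm high, 26 mm with its cover shut, 0.24 kg, steel pan and display on top. This point is the centre, 13 mm over its underside. x is its long axis and points to the end where the cover is hinged; z up. Grip the black body across its 60 mm width, low enough to hold it below the narrower grey cover.
- scale_hinge (a point): Middle of the scale cover's hinge line, 54 mm along x from the scale's centre, 17.5 mm over its underside. Axes as scale_mid.
- scale_cover (a joint): Opening angle of the scale's grey flip cover, rad: 0 shut (stop), 1.57 upright at the hinged end, 2.0 leaning back (stop); starts 1.2 to 1.9. Cover 110 mm long from the hinge, 56 mm wide, 8 mm thick; its shut top is 26 mm over the scale's underside. Friction hinge, 0.035 N m: stays where left.
- ruler_pocket (a point): Centre of the floor (5 mm over the bench) of the rule's pocket, 173 mm long (x) x 49 x 12 mm deep, 52 mm to the -y side of the case's middle. Case: pine box fixed to the bench, 190 (x) x 216 (y) x 34 mm high, walls 6 mm, grey insert. x points to the lid's hinge at the back. A channel at floor level for the fingertips crosses the case from wall to wall, from x = -50 to +30 mm of its middle.
- scale_pocket (a point): Centre of the floor (5 mm over the bench) of the scale's pocket, 123 mm long (x) x 67 x 12 mm deep; 20 mm before (-x) and 44 mm to the +y side of the case's middle. Behind it a brass check weight stands fixed in the insert, top 30 mm over the bench. Axes as ruler_pocket.
- case_hinge (a point): Middle of the lid's hinge line on the case's back wall: 95 mm behind the case's middle, 34 mm over the bench. Axes as ruler_pocket.
- case_lid (a joint): Opening angle of the case's lid, rad: 0 shut (stop), 1.57 upright at the back, 2.0 leaning back (stop); starts 1.5 to 1.95. Pine panel 190 mm long from the hinge, 216 mm wide; shut, its top is 10 mm over the hinge line. Friction hinge, 0.19 N m: stays where left. Push it over from behind, then press it down.
- bottle_1_mid (a point): Dropper bottle, 39 mm across, 102 mm tall, upright; its centre half-way up. Leave it alone.
- bottle_2_mid (a point): Second dropper bottle, as the first. Leave it alone.
There are look-alikes about, which are no part of the job. Of the things that look like the part that bears ruler_mid, the larger one is meant.

How it is judged:
By the outcome, as a careful person would: the job done as asked, in the order asked, and still so for the second after the job is handed in, with the robot touching nothing.
It also fails if it takes over 72 s, if anything falls off the work surface, if the arm or the gripper's body presses on something with over 40 N, if the wrist force passes 120 N, or if a joint passes its speed limit or range.

## Working session

There is one attempt and no reset: what is moved stays moved. The work goes in short steps, Python scripts to look and compute and a tool call to move; the robot and the scene stay as the last step left them, time stands still between calls to the robot, and variables do not carry over. Pictures are saved under pics/ and viewed, at most 10 in all, crops included, and the job is handed in when it is done.

Besides the shell and the picture viewer there is one more tool, called after "Call:" as name(argument=value, ...) on one line, values as JSON. servo_tool: Moves the arm, as the interface text tells. Its arguments: {"type":"object","properties":{"motion":{"type":"array","items":{"type":"number","minimum":-1,"maximum":1}}},"required":["motion"]}

```bash
mkdir -p pics; ls; cat > h.py <<'E'
import numpy as np, cv2
from plant import manip, eyes, models
def cam(n):
    p=eyes.camera_params(n); f=200/np.tan(np.radians(p['fov_y'])/2); return p,f
def pts(n,d):
    p,f=cam(n); v,u=np.mgrid[0:400,0:640]
    P=np.stack([(u-p['cx'])/f*d,-(v-p['cy'])/f*d,-d],-1)
    T=np.array(p['pose']); return P@T[:3,:3].T+T[:3,3]
def proj(n,w):
    p,f=cam(n); T=np.array(p['pose']); c=(np.atleast_2d(w)-T[:3,3])@T[:3,:3]
    return np.stack([p['cx']+f*c[:,0]/-c[:,2],p['cy']-f*c[:,1]/-c[:,2]],-1)
def save(img,f): cv2.imwrite('pics/'+f,img[:,:,::-1])
E
python3 - <<'E'
from h import *
for n in('top','side'):
    im,d=eyes.grab_frame(n); save(im,n+'0.png'); np.save(n+'0.npy',d); cv2.imwrite(n+'raw.png',im[:,:,::-1])
    print(n,{k:np.round(v,3) if k=='pose' else v for k,v in eyes.camera_params(n).items()})
    for l in('ruler_mid','scale_mid','scale_cover','ruler_leaf','case_lid','bottle_1_mid'):
        r=models.regions_of(n,l); P=pts(n,d)
        for q in r:
            m=q['mask']&(d>0); print(l,round(q['p'],2),np.round(q['pixel']),m.sum(),np.round(np.median(P[m],0),3) if m.any() else '')
s=manip.state(); print(s['tool_pos'],s['tool_rot'],manip.grasp_offset,s['time'])
E
```

```text
pics
top {'fov_y': 43.82371711718824, 'cx': 315.52097989345685, 'cy': 194.4662722185221, 'pose': array([[ 9.000e-03,  9.840e-01, -1.800e-01,  1.340e-01],
       [-1.000e+00,  9.000e-03, -1.000e-03, -6.000e-03],
       [ 0.000e+00,  1.800e-01,  9.840e-01,  1.512e+00],
       [ 0.000e+00,  0.000e+00,  0.000e+00,  1.000e+00]])}
ruler_mid 0.67 [410. 193.] 569 [ 0.415 -0.302  0.01 ]
ruler_mid 0.23 [226. 175.] 5761 [0.461 0.264 0.015]
scale_mid 0.9 [325. 179.] 877 [ 0.456 -0.033  0.019]
scale_mid 0.35 [227. 176.] 5801 [0.462 0.263 0.015]
scale_cover 0.45 [312. 160.] 146 [0.49  0.001 0.085]
ruler_leaf 0.49 [409. 178.] 348 [ 0.463 -0.295  0.009]
ruler_leaf 0.45 [401. 248.] 186 [ 0.238 -0.266  0.007]
case_lid 0.85 [222. 144.] 1194 [0.519 0.25  0.173]
case_lid 0.62 [380. 214.] 160 [ 0.343 -0.193  0.055]
bottle_1_mid 0.59 [381. 212.] 153 [ 0.344 -0.195  0.055]
bottle_1_mid 0.58 [312. 163.] 160 [0.489 0.004 0.084]
bottle_1_mid 0.49 [410. 180.] 294 [ 0.456 -0.292  0.01 ]
side {'fov_y': 49.02161461508325, 'cx': 324.39724571713094, 'cy': 204.25405223000237, 'pose': array([[-0.998, -0.033,  0.045,  
[... 250 characters left out ...]
 0.21 [307. 307.] 10368 [0.453 0.278 0.017]
scale_mid 0.97 [301. 212.] 1235 [ 0.465 -0.008  0.022]
scale_mid 0.56 [278. 171.] 329 [ 0.524 -0.182  0.045]
scale_mid 0.39 [297. 161.] 262 [ 0.464 -0.293  0.01 ]
scale_cover 0.76 [291. 210.] 614 [0.485 0.006 0.081]
scale_cover 0.51 [313. 161.] 524 [ 0.421 -0.301  0.01 ]
ruler_leaf 0.65 [300. 162.] 238 [ 0.458 -0.291  0.01 ]
ruler_leaf 0.41 [373. 163.] 69 [ 0.232 -0.268  0.009]
case_lid 0.79 [267. 276.] 1810 [0.522 0.295 0.174]
bottle_1_mid 0.7 [299. 210.] 1177 [ 0.467 -0.007  0.022]
bottle_1_mid 0.57 [341. 172.] 296 [ 0.347 -0.187  0.045]
[ 0.20539499 -0.5902793   0.23135348] [2.64401150e-05 9.86016635e-01 1.66646919e-01 4.52647438e-06] 0.0187 0.7
```

View pics/top0.png

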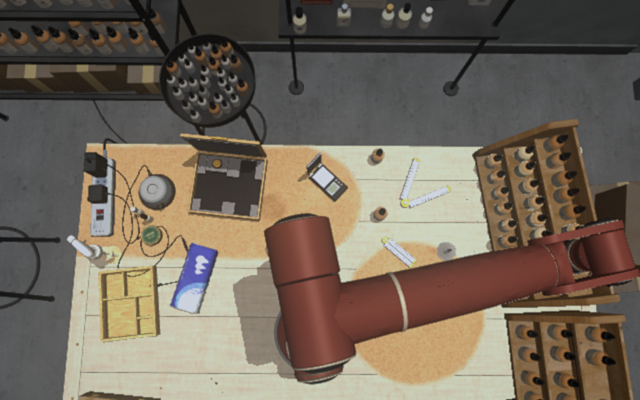

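View pics/side0.png

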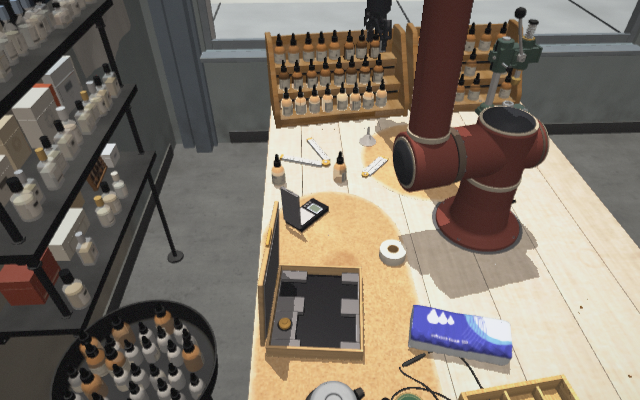

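Top: case at (225,185), lid upright behind; scale at (326,180); V rule with its pivot at (405,203); the look-alike small rule at (398,250); bottles at (377,155) and (380,213). Next I make rectified close-ups.

```bash
cat >> h.py <<'E'
def ortho(n,im,x0,x1,y0,y1,z,s=1500):
    # image up=+x, right=-y ; s px per m
    w=np.array([[x1,y1,z],[x1,y0,z],[x0,y0,z],[x0,y1,z]]); q=proj(n,w).astype(np.float32)
    W,H=int((y1-y0)*s),int((x1-x0)*s)
    M=cv2.getPerspectiveTransform(q,np.float32([[0,0],[W,0],[W,H],[0,H]]))
    return cv2.warpPerspective(im,M,(W,H),flags=cv2.INTER_CUBIC)
E
python3 - <<'E'
from h import *
ims={n:cv2.imread(n+'raw.png')[:,:,::-1] for n in('top','side')}
def row(n): 
    a=ortho(n,ims[n],.38,.58,-.40,-.22,.01); b=ortho(n,ims[n],.38,.58,-.11,.07,.017); c=ortho(n,ims[n],.33,.58,.12,.38,.034,1000)
    c=cv2.copyMakeBorder(c,0,50,0,0,cv2.BORDER_CONSTANT)
    return np.hstack([a,b,c])
im=np.vstack([row('top'),row('side')])
for k in range(0,600,75): im[k,::6]=(255,0,0)
for k in range(0,540,75): im[::6,k]=(255,0,0)
save(im,'ortho.png'); print(im.shape)
# lid, cover planes
for n in('top','side'):
    d=np.load(n+'0.npy'); P=pts(n,d)
    def sel(x0,x1,y0,y1,z0,z1):
        return P[(d>0)&(P[...,0]>x0)&(P[...,0]<x1)&(P[...,1]>y0)&(P[...,1]<y1)&(P[...,2]>z0)&(P[...,2]<z1)]
    for nm,b in (('lid',(.42,.75,.1,.42,.06,.26)),('cover',(.42,.58,-.08,.07,.035,.16)),('rim',(.33,.58,.1,.42,.028,.045)),('ruler',(.38,.58,-.42,-.22,.005,.014)),('scale',(.38,.58,-.11,.07,.012,.022)),('b1',(.5,.56,-.22,-.15,.09,.12)),('b2',(.32,.37,-.22,-.15,.09,.12)),('bench',(.35,.5,-.2,-.1,-.02,.004))):
        Q=sel(*b)
        if len(Q)<5: print(n,nm,len(Q)); continue
        m=Q.mean(0); u,s,v=np.linalg.svd(Q-m); print(n,nm,len(Q),'mean',m.round(3),'normal',v[2].round(3),'min',Q.min(0).round(3),'max',Q.max(0).round(3))
E
```

```text
(598, 800, 3)
top lid 1139 mean [0.519 0.252 0.167] normal [-0.995  0.097 -0.036] min [0.505 0.147 0.06 ] max [0.537 0.363 0.238]
top cover 150 mean [0.489 0.003 0.092] normal [ 0.679  0.734 -0.016] min [ 0.465 -0.02   0.035] max [0.512 0.024 0.134]
top rim 593 mean [0.438 0.267 0.034] normal [0.    0.001 1.   ] min [0.33  0.148 0.028] max [0.538 0.38  0.044]
top ruler 683 mean [ 0.446 -0.32   0.009] normal [0.011 0.    1.   ] min [ 0.381 -0.42   0.005] max [ 0.567 -0.22   0.014]
top scale 593 mean [ 0.447 -0.042  0.018] normal [ 0.001  0.01  -1.   ] min [ 0.39  -0.1    0.012] max [0.506 0.017 0.022]
top b1 9 mean [ 0.527 -0.192  0.099] normal [ 0.288 -0.912 -0.292] min [ 0.523 -0.196  0.094] max [ 0.531 -0.19   0.105]
top b2 10 mean [ 0.348 -0.198  0.1  ] normal [-0.846  0.252  0.469] min [ 0.344 -0.201  0.092] max [ 0.351 -0.195  0.105]
top bench 1271 mean [ 0.426 -0.149 -0.001] normal [ 0.003 -0.006  1.   ] min [ 0.35 -0.2  -0.01] max [ 0.5   -0.101  0.004]
side lid 1668 mean [0.522 0.287 0.17 ] normal [ 0.992 -0.117  0.039] min [0.504 0.149 0.06 ] max [0.544 0.364 0.235]
side cov
[... 153 characters left out ...]
ormal [ 0.     0.001 -1.   ] min [0.33  0.149 0.028] max [0.546 0.381 0.043]
side ruler 415 mean [ 0.435 -0.318  0.01 ] normal [-0.009 -0.001 -1.   ] min [ 0.38  -0.418  0.005] max [ 0.56  -0.222  0.014]
side scale 492 mean [ 0.435 -0.043  0.019] normal [ 0.031 -0.014 -0.999] min [ 0.388 -0.098  0.012] max [0.506 0.021 0.022]
side b1 17 mean [ 0.525 -0.191  0.097] normal [ 0.471 -0.682 -0.56 ] min [ 0.521 -0.196  0.091] max [ 0.529 -0.184  0.103]
side b2 15 mean [ 0.347 -0.196  0.097] normal [ 0.373 -0.903 -0.216] min [ 0.344 -0.201  0.09 ] max [ 0.35  -0.194  0.106]
side bench 890 mean [ 0.417 -0.153  0.001] normal [ 0.     0.007 -1.   ] min [ 0.35  -0.2   -0.014] max [ 0.498 -0.1    0.004]
```

View pics/ortho.png

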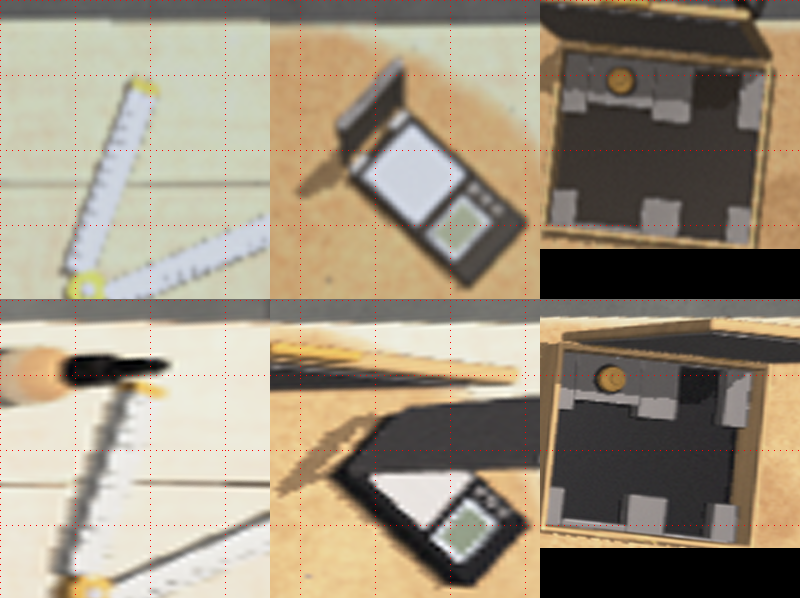

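```bash
cat >> h.py <<'E'
def plan(wps,step=0.06,start=None,nrow=5):
    """wps: (x,y,z,yaw_deg,opening[,nhold[,step]]) -> prints servo calls. x_t=(c,s,0), y_t=(s,-c,0), z_t down"""
    if start is None:
        s=manip.state(); w,x,y,z=s['tool_rot']; p=np.array(s['tool_pos']); yaw=np.degrees(2*np.arctan2(y,x))
    else: p=np.array(start[:3]);yaw=start[3]
    yaw=(yaw+180)%360-180
    rows=[]
    for q in wps:
        t=np.array(q[:3]); st=q[6] if len(q)>6 else step
        dy=(q[3]-yaw+180)%360-180
        n=max(1,int(np.ceil(np.linalg.norm(t-p)/st-1e-6)),int(np.ceil(abs(dy)/10-1e-6)))
        for k in range(1,n+1): rows.append((p+(t-p)*k/n,yaw+dy*k/n,q[4]))
        for k in range(q[5] if len(q)>5 else 0): rows.append((t,yaw+dy,q[4]))
        p,yaw=t,yaw+dy
    s=manip.state() if start is None else None
    if start is None:
        w,x,y,z=s['tool_rot']; b=(np.array(s['tool_pos']),np.degrees(2*np.arctan2(y,x)))
    else: b=(np.array(start[:3]),start[3])
    cur=[];base=b;last=None
    def rel(base,r):
        a=np.radians(base[1]);c,s=np.cos(a),np.sin(a);d=r[0]-base[0]
        dy=(r[1]-base[1]+180)%360-180
        return [r[2],(c*d[0]+s*d[1])/.12,(s*d[0]-c*d[1])/.12,-d[2]/.12,-dy/45]
    for r in rows:
        v=rel(base,r)
        if len(cur)==nrow or max(abs(e) for e in v[1:])>1:
            print([float(round(e,3))+0. for c in cur for e in c]);base=last[:2];cur=[];v=rel(base,r)
        cur.append(v);last=r
    if cur: print([float(round(e,3))+0. for c in cur for e in c])
    print('rows',len(rows))
def frame(o,yaw,pts):
    a=np.radians(yaw);c,s=np.cos(a),np.sin(a)
    return [(o[0]+c*x-s*y,o[1]+s*x+c*y) for x,y in pts]
E
python3 - <<'E'
from h import *
d=np.load('top0.npy');P=pts('top',d)
for x in np.arange(.1,.6,.05):
    print(round(x,2),[ (lambda m: round(float(P[m][:,2].max()),2) if m.any() else None)((d>0)&(abs(P[...,0]-x)<.025)&(abs(P[...,1]-y)<.025)) for y in (-.65,-.6,-.55,-.5,-.45,-.4,-.35)])
F=frame((.389,-.278),-19,[(22,-116),(38,-99),(61,-87),(82,-68),(94,-49.5),(97,-43)][0:0] or [(.022,-.116),(.038,-.099),(.061,-.087),(.082,-.068),(.094,-.0495),(.098,-.044)])
print(np.round(F,3))
w=[(.3,-.5,.23,-10,-1),(*F[0],.12,-19,-1),(*F[0],.0045,-19,-1,1)]
w+=[(*f,.0045,-19,-1,0,.015) for f in F[1:]]
plan(w)
E
```

```text
0.1 [0.26, 0.18, 0.1, 0.56, 0.56, 0.59, 0.61]
0.15 [0.55, 0.56, 0.56, 0.57, 0.58, 0.6, 0.62]
0.2 [0.53, 0.55, 0.55, 0.57, 0.58, 0.6, 0.61]
0.25 [0.2, 0.56, 0.56, 0.56, 0.56, 0.06, 0.01]
0.3 [0.22, 0.21, 0.14, 0.04, 0.01, 0.01, 0.01]
0.35 [0.26, 0.2, 0.14, 0.04, 0.01, 0.01, 0.01]
0.4 [0.27, 0.2, 0.14, 0.05, 0.01, 0.02, 0.02]
0.45 [0.27, 0.21, 0.14, 0.09, 0.01, 0.02, 0.01]
0.5 [0.27, 0.2, 0.14, 0.12, 0.01, 0.01, 0.01]
0.55 [0.27, 0.27, 0.2, 0.11, 0.01, 0.01, 0.01]
[[ 0.372 -0.395]
 [ 0.393 -0.384]
 [ 0.418 -0.38 ]
 [ 0.444 -0.369]
 [ 0.462 -0.355]
 [ 0.467 -0.352]]
[-1.0, 0.331, -0.15, 0.004, 0.216, -1.0, 0.661, -0.301, 0.008, 0.432, -1.0, 0.992, -0.451, 0.011, 0.649]
[-1.0, 0.146, -0.322, 0.306, 0.067, -1.0, 0.293, -0.645, 0.611, 0.133, -1.0, 0.439, -0.967, 0.917, 0.2]
[-1.0, 0.0, 0.0, 0.481, 0.0, -1.0, 0.0, 0.0, 0.962, 0.0, -1.0, 0.0, 0.0, 0.962, 0.0, -1.0, 0.067, -0.071, 0.962, 0.0, -1.0, 0.133, -0.142, 0.962, 0.0]
[-1.0, 0.096, -0.05, 0.0, 0.0, -1.0, 0.192, -0.1, 0.0, 0.0, -1.0, 0.279, -0.179, 0.0, 0.0, -1.0, 0.367, -0.258, 0.0, 0.0, -1.0, 0.417, -0.335, 0.0, 0.0]
[-1.0, 0.05, -0.077, 0.0, 0.0, -1.0, 0.083, -0.123, 0.0, 0.0]
rows 18
```

Call:
servo_tool(motion=[-1,0.33,-0.15,0,0.22,-1,0.66,-0.3,0,0.43,-1,0.99,-0.45,0.01,0.65])

```text
time: 1.08
tool_pos: [0.3006, -0.4994, 0.2303]
tool_rot: [0.0, 0.996, -0.091, 0.0]
contact_force: [1.4, 0.5, -0.8]
gripper_width: 0.376
grasp_force: 0.0
```

Call:
servo_tool(motion=[-1,0.15,-0.32,0.31,0.07,-1,0.29,-0.64,0.61,0.13,-1,0.44,-0.97,0.92,0.2,-1,0.44,-0.97,0.92,0.2])

```text
time: 1.58
tool_pos: [0.3716, -0.3905, 0.1156]
tool_rot: [-0.003, 0.986, -0.164, -0.003]
contact_force: [-0.5, -1.2, 0.1]
gripper_width: 0.002
grasp_force: 0.0
```

```bash
python3 - <<'E'
from h import *
s=manip.state();w,x,y,z=s['tool_rot'];print(s['tool_pos'],np.degrees(2*np.arctan2(y,x)),s['time'],s['gripper_width'],s['contact_force'])
E
```

```text
[ 0.37163837 -0.39052535  0.11555621] -18.856909310575627 1.575 0.0016688201914261398 [-0.45134365 -1.16616782  0.11418563]
```

Call:
servo_tool(motion=[-1,0,0,0.48,0,-1,0,0,0.92,0,-1,0,0,0.93,0,-1,0,0,0.93,0])

```text
time: 2.08
tool_pos: [0.373, -0.3969, 0.0105]
tool_rot: [0.001, 0.986, -0.166, 0.001]
contact_force: [0.4, -0.9, 0.9]
gripper_width: -0.005
grasp_force: 0.0
```

Call:
servo_tool(motion=[-1,0.07,-0.07,0.035,0,-1,0.13,-0.14,0.035,0,-1,0.23,-0.19,0.035,0,-1,0.32,-0.24,0.035,0,-1,0.41,-0.32,0.035,0])

```text
time: 2.7
tool_pos: [0.4323, -0.3745, 0.004]
tool_rot: [0.0, 0.986, -0.166, 0.0]
contact_force: [-0.1, -0.5, -0.2]
gripper_width: 0.003
grasp_force: 0.1
```

Call:
servo_tool(motion=[-1,0.09,-0.08,0,0,-1,0.14,-0.155,0,0,-1,0.19,-0.23,0,0,-1,0.22,-0.28,0,0,-1,0.22,-0.28,0,0])

```text
time: 3.32
tool_pos: [0.4674, -0.3511, 0.0039]
tool_rot: [-0.0, 0.986, -0.165, 0.0]
contact_force: [0.4, 0.5, 0.1]
gripper_width: 0.002
grasp_force: 0.0
```

Call:
servo_tool(motion=[-1,-0.05,0.1,0,0,-1,-0.05,0.25,-0.5,0,-1,-0.05,0.25,-1,0])

```text
time: 3.7
tool_pos: [0.4498, -0.3791, 0.1244]
tool_rot: [-0.0, 0.986, -0.167, -0.001]
contact_force: [1.5, -0.9, -0.2]
gripper_width: 0.0
grasp_force: 0.0
```

```bash
python3 - <<'E'
from h import *
for n in('top','side'):
    im,d=eyes.grab_frame(n); np.save(n+'1.npy',d); cv2.imwrite(n+'1raw.png',im[:,:,::-1])
    if n=='top': a=ortho(n,im,.36,.56,-.42,-.22,.01,1900)
    else: a=np.hstack([a,ortho(n,im,.36,.56,-.42,-.22,.01,1900)])
for k in range(0,380,95): a[k,::8]=(255,0,0); a[::8,k]=(255,0,0);a[::8,k+380]=(255,0,0)
save(a,'rule1.png')
E
```

```text
(no output)
```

View pics/rule1.png

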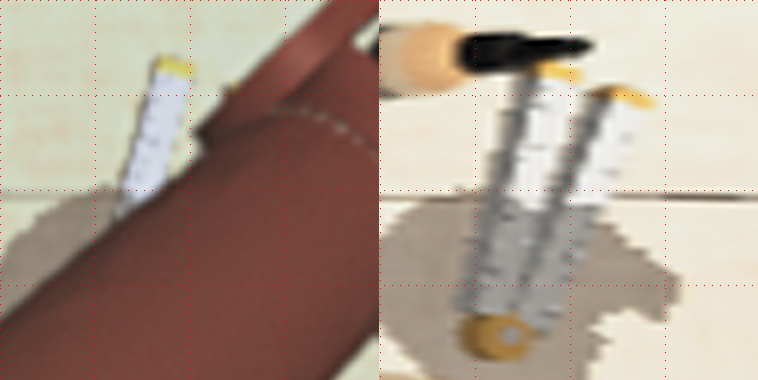

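```bash
python3 - <<'E'
from h import *
c=(.447,-.308)
plan([(*c,.09,-19.5,1,0),(*c,.004,-19.5,1,2,.04),(*c,.004,-19.5,-1,5),(*c,.1,-19.5,-1)])
E
```

```text
[1.0, -0.132, -0.285, 0.18, 0.004, 1.0, -0.263, -0.57, 0.36, 0.008, 1.0, -0.263, -0.57, 0.599, 0.008, 1.0, -0.263, -0.57, 0.838, 0.008]
[1.0, 0.0, 0.0, 0.239, 0.0, 1.0, 0.0, 0.0, 0.239, 0.0, 1.0, 0.0, 0.0, 0.239, 0.0, -1.0, 0.0, 0.0, 0.239, 0.0, -1.0, 0.0, 0.0, 0.239, 0.0]
[-1.0, 0.0, 0.0, 0.0, 0.0, -1.0, 0.0, 0.0, 0.0, 0.0, -1.0, 0.0, 0.0, 0.0, 0.0, -1.0, 0.0, 0.0, 0.0, 0.0, -1.0, 0.0, 0.0, -0.4, 0.0]
[-1.0, 0.0, 0.0, -0.4, 0.0]
rows 15
```

Call:
servo_tool(motion=[1,-0.13,-0.28,0.18,0.01,1,-0.26,-0.57,0.36,0.01,1,-0.26,-0.57,0.5,0.01,1,-0.26,-0.57,0.7,0.01,1,-0.26,-0.57,0.7,0.01])

```text
time: 4.42
tool_pos: [0.4428, -0.3029, 0.0377]
tool_rot: [-0.001, 0.985, -0.17, -0.002]
contact_force: [0.1, 0.2, -0.9]
gripper_width: 0.996
grasp_force: 0.0
```

Call:
servo_tool(motion=[1,0,0,0.1,0,1,0,0,0.25,0,1,0,0,0.37,0,1,0,0,0.37,0])

```text
time: 4.92
tool_pos: [0.4433, -0.302, -0.0065]
tool_rot: [-0.001, 0.986, -0.17, -0.002]
contact_force: [0.1, -0.3, -0.0]
gripper_width: 0.999
grasp_force: 0.0
```

Call:
servo_tool(motion=[-1,0,0,0,0,-1,0,0,0,0,-1,0,0,0,0,-1,0,0,0,0,-1,0,0,0,0])

```text
time: 5.55
tool_pos: [0.4468, -0.3047, -0.001]
tool_rot: [0.001, 0.986, -0.169, 0.002]
contact_force: [-1.3, 2.9, 11.0]
gripper_width: 0.436
grasp_force: 65.0
```

Call:
servo_tool(motion=[-1,0,0,-0.3,0,-1,0,0,-0.7,0,-1,0,0,-1,0,-1,0,0,-1,0])

```text
time: 6.05
tool_pos: [0.4467, -0.305, 0.12]
tool_rot: [0.002, 0.986, -0.169, 0.004]
contact_force: [-0.4, -0.6, -1.5]
gripper_width: 0.44
grasp_force: 60.5
```

```bash
python3 - <<'E'
from h import *
from scipy.optimize import minimize
def fitrect(Q,L,W,x0,use=(1,1,1,1)):
    # points on the rim (6mm thick wall, centreline at L/2-3)
    def cost(p):
        a=np.radians(p[2]);c,s=np.cos(a),np.sin(a);d=Q-p[:2]
        u=c*d[:,0]+s*d[:,1];v=-s*d[:,0]+c*d[:,1]
        hx,hy=L/2-.003,W/2-.003
        e=[]
        for on,t in zip(use,(u-hx,u+hx,v-hy,v+hy)):
            if on: e.append(np.abs(t))
        e=np.min(e,0); return np.minimum(e,.008).mean()
    best=min((minimize(cost,(x0[0]+dx,x0[1]+dy,x0[2]+da),method='Nelder-Mead',options=dict(initial_simplex=None,xatol=1e-5,fatol=1e-8)) for dx in(-.01,0,.01) for dy in(-.01,0,.01) for da in(-3,0,3)),key=lambda r:r.fun)
    return best.x,best.fun
for n in('top','side'):
    d=np.load(n+'0.npy');P=pts(n,d)
    m=(d>0)&(P[...,0]>.33)&(P[...,0]<.58)&(P[...,1]>.1)&(P[...,1]<.42)&(abs(P[...,2]-.034)<.005)
    Q=P[m][:,:2]
    m2=Q[:,0]<.52
    print(n,m.sum(),fitrect(Q[m2],.19,.216,(.445,.262,-4),(0,1,1,1)),np.median(P[m][:,2]))
im,d=eyes.grab_frame('side');cv2.imwrite('side2raw.png',im[:,:,::-1])
s=manip.state();print(s['tool_pos'],s['tool_rot'],s['gripper_width'],s['grasp_force'])
c=proj('side',s['tool_pos'])[0];print(c)
x,y=np.int32(c);save(cv2.resize(im[max(0,y-75):y+75,max(0,x-100):x+100],None,fx=3,fy=3,interpolation=cv2.INTER_CUBIC),'grip.png')
E
```

```text
top 540 (array([ 0.43246535,  0.26424185, -5.54986957]), np.float64(0.0025149805839994595)) 0.03394617696390845
side 1166 (array([ 0.43216595,  0.26579636, -5.79625647]), np.float64(0.002259709989161752)) 0.034179315337495186
[ 0.44537102 -0.30378343  0.11723681] [ 0.0010423   0.9855356  -0.16945756  0.00162072] 0.43648969021605666 60.51803469657898
[304.04177573 128.16456648]
```

View pics/grip.png

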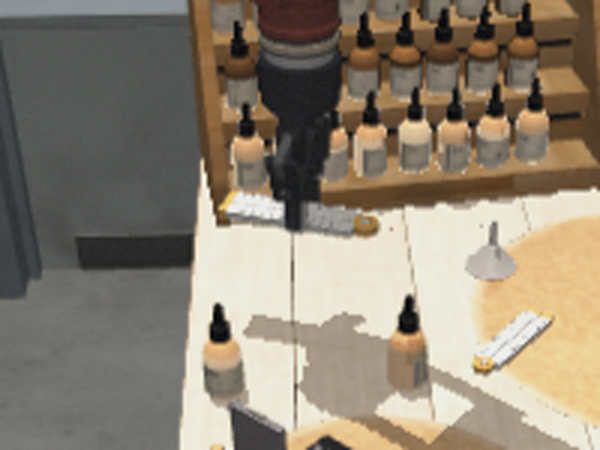

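```bash
python3 - <<'E'
from h import *
s=manip.state();t=s['tool_pos'];print(t)
c=np.int32(proj('side',t)[0]);o=c-[100,75]
p,f=cam('side');T=np.array(p['pose'])
E=[]
for px in((224,204),(376,227)):
    u,v=o+np.array(px)/3
    r=T[:3,:3]@np.array([(u-p['cx'])/f,-(v-p['cy'])/f,-1]); E.append(T[:3,3]+r*(t[2]+.006-T[2,3])/r[2])
E=np.array(E);L=E[0]-E[1];print(E.round(4),np.linalg.norm(L),np.degrees(np.arctan2(L[1],L[0])))
m=E.mean(0);u=L/np.linalg.norm(L);print('centre-tool along',(m-t)@u,'across',(m-t)[:2]@[-u[1],u[0]])
E
```

```text
[ 0.44537102 -0.30378343  0.11723681]
[[ 0.5207 -0.3384  0.1232]
 [ 0.3714 -0.2875  0.1232]] 0.15775163640964388 -18.8286712127833
centre-tool along 0.0036266946911889426 across -0.008486641161901051
```

```bash
python3 - <<'E'
from h import *
plan([(.44,-.25,.17,-17,-1),(.425,.2135,.17,-5.7,-1,3)],.045)
E
```

```text
[-1.0, -0.096, -0.204, -0.22, -0.028, -1.0, -0.192, -0.408, -0.44, -0.056, -1.0, -0.32, -0.735, -0.44, -0.079]
[-1.0, -0.108, -0.334, 0.0, -0.023, -1.0, -0.215, -0.669, 0.0, -0.046]
[-1.0, -0.095, -0.338, 0.0, -0.023, -1.0, -0.191, -0.676, 0.0, -0.046]
[-1.0, -0.083, -0.341, 0.0, -0.023, -1.0, -0.167, -0.683, 0.0, -0.046]
[-1.0, -0.071, -0.344, 0.0, -0.023, -1.0, -0.142, -0.688, 0.0, -0.046]
[-1.0, -0.059, -0.346, 0.0, -0.023, -1.0, -0.117, -0.693, 0.0, -0.046, -1.0, -0.117, -0.693, 0.0, -0.046, -1.0, -0.117, -0.693, 0.0, -0.046, -1.0, -0.117, -0.693, 0.0, -0.046]
rows 16
```

Call:
servo_tool(motion=[-1,-0.1,-0.2,-0.22,-0.03,-1,-0.19,-0.41,-0.44,-0.06,-1,-0.32,-0.74,-0.44,-0.08])

```text
time: 6.48
tool_pos: [0.4383, -0.2064, 0.1688]
tool_rot: [0.0, 0.99, -0.139, 0.001]
contact_force: [-0.2, -0.1, -1.2]
gripper_width: 0.442
grasp_force: 60.6
```

Call:
servo_tool(motion=[-1,-0.11,-0.33,0,-0.02,-1,-0.21,-0.67,0,-0.05,-1,-0.3,-1,0,-0.07])

```text
time: 6.85
tool_pos: [0.4349, -0.0795, 0.1658]
tool_rot: [-0.001, 0.994, -0.111, -0.002]
contact_force: [-0.3, -0.4, -0.5]
gripper_width: 0.438
grasp_force: 60.5
```

Call:
servo_tool(motion=[-1,-0.09,-0.34,0,-0.02,-1,-0.18,-0.68,0,-0.05,-1,-0.25,-1,0,-0.07])

```text
time: 7.22
tool_pos: [0.432, 0.0439, 0.1659]
tool_rot: [0.0, 0.997, -0.083, -0.002]
contact_force: [0.3, 0.2, -1.2]
gripper_width: 0.441
grasp_force: 60.5
```

Call:
servo_tool(motion=[-1,-0.07,-0.34,0,-0.02,-1,-0.15,-0.68,0,-0.05,-1,-0.22,-1,0,-0.07])

```text
time: 7.6
tool_pos: [0.4252, 0.1592, 0.1649]
tool_rot: [0.011, 0.998, -0.059, -0.003]
contact_force: [-4.1, -53.4, 1.8]
gripper_width: 0.434
grasp_force: 108.4
```

Call:
servo_tool(motion=[-1,-0.06,-0.3,0,-0.01,-1,-0.1,-0.6,0,-0.02,-1,-0.1,-0.6,0,-0.02,-1,-0.1,-0.6,0,-0.02,-1,-0.1,-0.6,0,-0.02])

```text
time: 8.22
tool_pos: [0.4235, 0.2371, 0.1675]
tool_rot: [0.0, 0.999, -0.049, -0.001]
contact_force: [0.3, 0.4, -1.5]
gripper_width: 0.427
grasp_force: 90.3
```

```bash
python3 - <<'E'
from h import *
plan([(.425,.2135,.06,-5.7,-1,3)],.045)
s=manip.state();w,x,y,z=s['tool_rot'];print(s['tool_pos'],np.degrees(2*np.arctan2(y,x)),np.array(s['joint_vel']).round(3),s['contact_force'],s['gripper_width'])
E
```

```text
[-1.0, 0.011, 0.065, 0.299, 0.001, -1.0, 0.021, 0.13, 0.597, 0.001, -1.0, 0.032, 0.195, 0.896, 0.002, -1.0, 0.032, 0.195, 0.896, 0.002, -1.0, 0.032, 0.195, 0.896, 0.002]
[-1.0, 0.0, 0.0, 0.0, 0.0]
rows 6
[0.42346032 0.23711744 0.1674819 ] -5.6324859995628715 [-0.003 -0.006 -0.006  0.002 -0.001  0.001] [ 0.28378073  0.36114824 -1.46559239] 0.4269742648605551
```

```bash
python3 - <<'E'
from h import *
ims=[]
for n in('top','side'):
    im,d=eyes.grab_frame(n);cv2.imwrite(n+'3raw.png',im[:,:,::-1]);np.save(n+'3.npy',d)
    c=np.int32(proj(n,(.44,.25,.1))[0]);ims.append(cv2.resize(im[c[1]-75:c[1]+75,c[0]-65:c[0]+65],None,fx=3,fy=3,interpolation=cv2.INTER_CUBIC));print(n,c)
    P=pts(n,d);Q=P[(d>0)&(P[...,0]>.47)&(P[...,0]<.75)&(P[...,1]>.1)&(P[...,1]<.42)&(P[...,2]>.06)&(P[...,2]<.26)]
    print(len(Q),Q.mean(0).round(3),np.linalg.svd(Q-Q.mean(0),full_matrices=False)[2][2].round(3))
save(np.hstack(ims),'hit.png')
E
```

```text
top [228 177]
519 [0.518 0.211 0.171] [-0.995  0.103 -0.018]
side [312 278]
2156 [0.518 0.279 0.171] [ 0.984 -0.173  0.029]
```

View pics/hit.png

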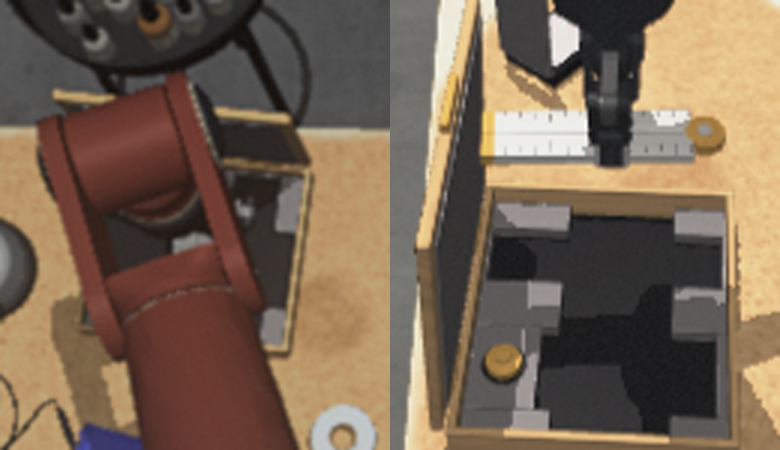

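```bash
python3 - <<'E'
from h import *
s=manip.state();t=np.array(s['tool_pos'])
d=np.load('side3.npy');P=pts('side',d);im=cv2.imread('side3raw.png')
m=(d>0)&(abs(P[...,0]-.43)<.1)&(abs(P[...,1]-.237)<.05)&(P[...,2]>.14)&(P[...,2]<.2)
b=im.astype(int).sum(2);g=(im[...,2].astype(int)-im[...,0])
m&=(b>300)|(g>50)
m[:, :]&=cv2.morphologyEx(m.astype(np.uint8),cv2.MORPH_OPEN,np.ones((2,2)))>0
Q=P[m];print(len(Q),Q.min(0).round(3),Q.max(0).round(3),np.median(Q[:,2]))
Q=Q[abs(Q[:,2]-np.median(Q[:,2]))<.006]
(c,wh,a)=cv2.minAreaRect((Q[:,:2]*1000).astype(np.float32));print(len(Q),c,wh,a)
a=-5.7
for a in (-4,-6,-8,-10):
    r=np.radians(a);u=Q[:,:2]@[np.cos(r),np.sin(r)];v=Q[:,:2]@[-np.sin(r),np.cos(r)];print(a,np.percentile(u,[0,1,99,100]).round(4),np.percentile(v,[0,2,98,100]).round(4),np.ptp(np.percentile(v,[2,98])),'tool',t[:2]@[np.cos(r),np.sin(r)],t[:2]@[-np.sin(r),np.cos(r)])
E
```

```text
1054 [0.349 0.219 0.165] [0.505 0.263 0.186] 0.1783124381651055
981 (427.16839599609375, 241.449951171875) (42.696468353271484, 155.43087768554688) 88.6363525390625
-4 [0.332  0.3341 0.4856 0.4868] [0.2473 0.25   0.2899 0.2922] 0.03996436071088211 tool 0.40616546169411794 0.2662328974811412
-6 [0.3226 0.3246 0.4758 0.4772] [0.2598 0.2627 0.3061 0.309 ] 0.043321241252880394 tool 0.39662664254133706 0.2802456857844315
-8 [0.3127 0.3149 0.4654 0.4674] [0.2721 0.2753 0.3219 0.3254] 0.04663743523373459 tool 0.3866045949202702 0.29391703788813206
-10 [0.3024 0.3048 0.4544 0.457 ] [0.2839 0.2871 0.3374 0.3414] 0.05028508526125158 tool 0.3761115291521656 0.30723029735561486
```

```bash
python3 - <<'E'
from h import *
d=np.load('side3.npy');P=pts('side',d);im=cv2.imread('side3raw.png')
m=(d>0)&(abs(P[...,0]-.43)<.1)&(abs(P[...,1]-.237)<.05)&(P[...,2]>.17)&(P[...,2]<.186)&(im.astype(int).sum(2)>300)
Q=P[m];A=np.c_[Q[:,:2]-Q[:,:2].mean(0),np.ones(len(Q))];print('plane',np.linalg.lstsq(A,Q[:,2],rcond=None)[0].round(3))
for x in np.arange(.355,.505,.01):
    q=Q[abs(Q[:,0]-x)<.005]
    if len(q)>4: print(round(x,3),np.percentile(q[:,1],[3,50,97]).round(4),np.median(q[:,2]).round(4),len(q))
E
```

```text
plane [ 0.036 -0.067  0.178]
0.355 [0.2242 0.2377 0.2503] 0.1759 44
0.365 [0.2248 0.2381 0.2488] 0.1762 51
0.375 [0.2193 0.2406 0.2578] 0.1763 82
0.385 [0.2191 0.2404 0.2573] 0.1767 89
0.395 [0.2205 0.2411 0.2576] 0.1769 91
0.405 [0.2202 0.2433 0.2576] 0.1777 82
0.415 [0.2406 0.2609 0.2632] 0.1776 19
0.435 [0.2218 0.2529 0.2601] 0.1786 36
0.445 [0.2189 0.2413 0.2577] 0.1789 91
0.455 [0.2195 0.2414 0.2564] 0.1798 90
0.465 [0.2184 0.2413 0.2564] 0.1797 90
0.475 [0.2185 0.2408 0.257 ] 0.18 102
0.485 [0.2179 0.2405 0.2568] 0.1806 95
0.495 [0.2184 0.2399 0.2563] 0.181 88
0.505 [0.2188 0.2393 0.2555] 0.1816 52
```

```bash
python3 - <<'E'
from h import *
plan([(.4235,.213,.11,-10.5,-1,3)],.03)
E
```

```text
[-1.0, 0.006, 0.067, 0.161, 0.036, -1.0, 0.012, 0.134, 0.322, 0.072, -1.0, 0.018, 0.201, 0.484, 0.108, -1.0, 0.018, 0.201, 0.484, 0.108, -1.0, 0.018, 0.201, 0.484, 0.108]
[-1.0, 0.0, 0.0, 0.0, 0.0]
rows 6
```

Call:
servo_tool(motion=[-1,0.01,0.07,0.16,0.04,-1,0.01,0.13,0.32,0.07,-1,0.02,0.2,0.48,0.11,-1,0.02,0.2,0.48,0.11,-1,0.02,0.2,0.48,0.11])

```text
time: 8.95
tool_pos: [0.424, 0.2139, 0.1108]
tool_rot: [-0.0, 0.996, -0.092, 0.0]
contact_force: [0.4, -0.3, -1.4]
gripper_width: 0.428
grasp_force: 90.2
```

```bash
python3 - <<'E'
from h import *
s=manip.state();w,x,y,z=s['tool_rot'];t=s['tool_pos'];print(t,np.degrees(2*np.arctan2(y,x)))
im,d=eyes.grab_frame('side');P=pts('side',d)
m=(d>0)&(abs(P[...,0]-.43)<.1)&(abs(P[...,1]-t[1])<.05)&(abs(P[...,2]-t[2]-.01)<.009)&(im.astype(int).sum(2)>300)
Q=P[m];print(np.percentile(Q[:,0],[0,1,99,100]))
ys=[]
for x in np.arange(.355,.505,.01):
    q=Q[abs(Q[:,0]-x)<.005]
    if len(q)>40: lo,hi=np.percentile(q[:,1],[3,97]); ys.append((x,lo,hi,np.median(q[:,2])))
ys=np.array(ys);print(ys.round(4))
print(np.degrees(np.arctan(np.polyfit(ys[:,0],ys[:,1:],1)[0])))
plan([(.4235,.213,.009,-10.5,-1,2)],.02)
E
```

```text
[0.42403989 0.21388854 0.1108181 ] -10.536369500897594
[0.35004275 0.35318759 0.50545519 0.50732936]
[[0.365  0.2047 0.2323 0.1192]
 [0.375  0.1991 0.238  0.1196]
 [0.385  0.1998 0.2375 0.1199]
 [0.395  0.1985 0.2364 0.1198]
 [0.405  0.196  0.2354 0.1206]
 [0.445  0.194  0.2319 0.122 ]
 [0.455  0.1926 0.2304 0.1222]
 [0.465  0.1921 0.2301 0.1225]
 [0.475  0.1918 0.229  0.123 ]
 [0.485  0.1919 0.2284 0.1235]
 [0.495  0.189  0.2272 0.1241]
 [0.505  0.1893 0.2254 0.1248]]
[-5.24858853 -4.32079716  2.1797049 ]
[-1.0, -0.001, 0.002, 0.142, 0.0, -1.0, -0.002, 0.004, 0.284, 0.0, -1.0, -0.003, 0.005, 0.427, 0.0, -1.0, -0.004, 0.007, 0.569, 0.0, -1.0, -0.005, 0.009, 0.711, 0.0]
[-1.0, -0.001, 0.002, 0.142, 0.0, -1.0, -0.001, 0.002, 0.142, 0.0, -1.0, -0.001, 0.002, 0.142, 0.0]
rows 8
```

Call:
servo_tool(motion=[-1,-0.01,0,0.2,0,-1,-0.01,0,0.4,0,-1,-0.01,0,0.6,0,-1,-0.01,0,0.75,0,-1,-0.01,0,0.85,0])

```text
time: 9.62
tool_pos: [0.4231, 0.2145, 0.0087]
tool_rot: [-0.0, 0.996, -0.091, 0.0]
contact_force: [0.3, -0.0, 0.2]
gripper_width: 0.426
grasp_force: 90.2
```

Call:
servo_tool(motion=[-1,0,0,0,0,-1,0,0,0,0])

```text
time: 9.88
tool_pos: [0.4235, 0.2145, 0.0097]
tool_rot: [-0.0, 0.996, -0.092, 0.001]
contact_force: [-0.4, 0.6, -0.3]
gripper_width: 0.428
grasp_force: 90.2
```

Call:
servo_tool(motion=[-1,0,0,0.02,0,0.36,0,0,0.02,0,0.36,0,0,0.02,0,0.36,0,0,0.02,0])

```text
time: 10.38
tool_pos: [0.4228, 0.2142, 0.0065]
tool_rot: [-0.0, 0.996, -0.092, 0.0]
contact_force: [-0.1, 0.4, -0.6]
gripper_width: 0.679
grasp_force: 0.0
```

Call:
servo_tool(motion=[0.36,0,0,-0.1,0,0.36,0,0,-0.4,0,0.36,0,0,-0.8,0,-1,0,0,-1,0,-1,0,0,-1,0])

```text
time: 11.0
tool_pos: [0.4245, 0.2148, 0.1297]
tool_rot: [-0.001, 0.996, -0.092, 0.003]
contact_force: [-0.8, 0.2, -1.2]
gripper_width: 0.262
grasp_force: 0.0
```

```bash
python3 - <<'E'
from h import *
S=(.447,-.041);yaw=47.5
print(frame(S,yaw,[(.054,0),(.095,0)]))
F=lambda x: frame(S,yaw,[(x,0)])[0]
w=[(.4235,.1,.2,20,-1),(*F(.1),.2,yaw,-1),(*F(.1),.105,yaw,-1,1)]
w+=[(*F(.06),.105,yaw,-1,0,.025),(*F(.03),.095,yaw,-1,0,.025),(*F(0),.075,yaw,-1,0,.025),(*F(-.025),.05,yaw,-1,0,.025),(*F(-.025),.03,yaw,-1,0,.012)]
plan(w,.055)
im,d=eyes.grab_frame('side');c=np.int32(proj('side',(.43,.25,.03))[0]);save(cv2.resize(im[c[1]-60:c[1]+60,c[0]-80:c[0]+80],None,fx=3,fy=3,interpolation=cv2.INTER_CUBIC),'rulein.png')
E
```

```text
[(np.float64(0.48348187121124564), np.float64(-0.0011870238122533017)), (np.float64(0.5111810697234878), np.float64(0.029041346996961794))]
[-1.0, 0.041, 0.235, -0.147, -0.17, -1.0, 0.083, 0.471, -0.293, -0.339, -1.0, 0.124, 0.706, -0.44, -0.509, -1.0, 0.166, 0.942, -0.586, -0.678]
[-1.0, 0.174, 0.262, 0.0, -0.204, -1.0, 0.348, 0.524, 0.0, -0.407, -1.0, 0.521, 0.786, 0.0, -0.611, -1.0, 0.521, 0.786, 0.396, -0.611, -1.0, 0.521, 0.786, 0.792, -0.611]
[-1.0, 0.0, 0.0, 0.0, 0.0, -1.0, -0.167, 0.0, 0.0, 0.0, -1.0, -0.333, 0.0, 0.0, 0.0, -1.0, -0.458, 0.0, 0.042, 0.0, -1.0, -0.583, 0.0, 0.083, 0.0]
[-1.0, -0.125, 0.0, 0.083, 0.0, -1.0, -0.25, 0.0, 0.167, 0.0, -1.0, -0.354, 0.0, 0.271, 0.0, -1.0, -0.458, 0.0, 0.375, 0.0, -1.0, -0.458, 0.0, 0.458, 0.0]
[-1.0, 0.0, 0.0, 0.083, 0.0]
rows 20
```

View pics/rulein.png

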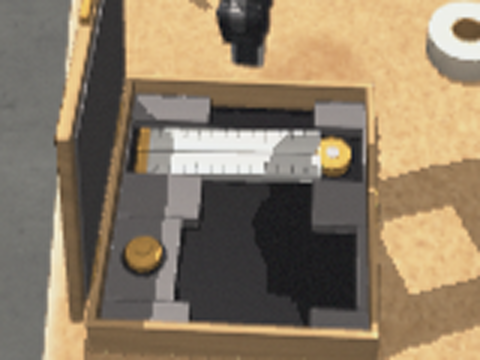

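The picture shows the rule folded and sitting in its pocket: pivot at (335,155), tip at (145,150). Next is the scale cover.

Call:
servo_tool(motion=[-1,0.04,0.23,-0.15,-0.17,-1,0.08,0.47,-0.29,-0.34,-1,0.12,0.7,-0.44,-0.5,-1,0.17,0.94,-0.58,-0.68])

```text
time: 11.55
tool_pos: [0.4209, 0.0986, 0.1942]
tool_rot: [-0.0, 0.984, 0.177, -0.002]
contact_force: [-0.7, 0.8, 0.6]
gripper_width: 0.001
grasp_force: 0.0
```

Call:
servo_tool(motion=[-1,0.17,0.26,0,-0.2,-1,0.35,0.52,0,-0.4,-1,0.52,0.79,0,-0.6,-1,0.52,0.79,0,-0.61,-1,0.52,0.79,0,-0.61])

```text
time: 12.18
tool_pos: [0.5121, 0.0322, 0.1941]
tool_rot: [-0.001, 0.915, 0.403, -0.002]
contact_force: [-0.4, -0.3, 0.3]
gripper_width: 0.003
grasp_force: 0.0
```

```bash
python3 - <<'E'
from h import *
F=lambda x: frame((.447,-.041),47.5,[(x,0)])[0]
yaw=47.5
w=[(*F(.1),.105,yaw,-1,1)]
w+=[(*F(.06),.105,yaw,-1,0,.025),(*F(.03),.095,yaw,-1,0,.025),(*F(0),.075,yaw,-1,0,.025),(*F(-.025),.05,yaw,-1,0,.025),(*F(-.025),.03,yaw,-1,0,.012)]
plan(w,.055)
s=manip.state();t=s['tool_pos'];print(t)
d=np.array(t[:2])-[.447,-.041];print(d@[.6756,.7373],d@[-.7373,.6756])
E
```

```text
[-1.0, 0.009, 0.006, 0.371, 0.0, -1.0, 0.018, 0.012, 0.742, -0.001, -1.0, 0.018, 0.012, 0.742, -0.001, -1.0, -0.149, 0.012, 0.742, -0.001, -1.0, -0.316, 0.012, 0.742, -0.001]
[-1.0, -0.125, 0.0, 0.042, 0.0, -1.0, -0.25, 0.0, 0.083, 0.0, -1.0, -0.375, 0.0, 0.167, 0.0, -1.0, -0.5, 0.0, 0.25, 0.0, -1.0, -0.604, 0.0, 0.354, 0.0]
[-1.0, -0.104, 0.0, 0.104, 0.0, -1.0, -0.104, 0.0, 0.188, 0.0, -1.0, -0.104, 0.0, 0.271, 0.0]
rows 13
[0.51206702 0.03215638 0.19406513]
0.0978974779508057 0.001450532027141206
```

Call:
servo_tool(motion=[-1,0.02,0.01,0.37,0,-1,0.02,0.01,0.74,0,-1,0.02,0.01,0.74,0,-1,-0.15,0.01,0.74,0,-1,-0.31,0.01,0.74,0])

```text
time: 12.8
tool_pos: [0.4894, 0.0028, 0.1095]
tool_rot: [0.001, 0.915, 0.403, 0.002]
contact_force: [-0.2, 0.4, 0.3]
gripper_width: -0.0
grasp_force: 0.2
```

Call:
servo_tool(motion=[-1,-0.12,0,0.04,0,-1,-0.25,0,0.08,0,-1,-0.37,0,0.17,0,-1,-0.5,0,0.25,0,-1,-0.6,0,0.35,0])

```text
time: 13.42
tool_pos: [0.4395, -0.0501, 0.064]
tool_rot: [-0.0, 0.915, 0.403, -0.0]
contact_force: [-0.3, 0.4, 0.4]
gripper_width: 0.005
grasp_force: 0.1
```

Call:
servo_tool(motion=[-1,-0.1,0,0.1,0,-1,-0.1,0,0.18,0,-1,-0.1,0,0.24,0,-1,-0.1,0,0.28,0,-1,-0.1,0,0.28,0])

```text
time: 14.05
tool_pos: [0.4323, -0.0581, 0.0312]
tool_rot: [-0.0, 0.915, 0.403, -0.0]
contact_force: [-0.5, -0.2, -0.4]
gripper_width: -0.003
grasp_force: 0.0
```

Call:
servo_tool(motion=[-1,0,0,0.03,0,-1,0,0,0.05,0,-1,0,0,0.05,0])

```text
time: 14.42
tool_pos: [0.4326, -0.0584, 0.0258]
tool_rot: [0.0, 0.915, 0.403, 0.0]
contact_force: [0.5, 0.4, 1.3]
gripper_width: -0.002
grasp_force: 0.7
```

Call:
servo_tool(motion=[-1,0,0,0.015,0,-1,0,0,0.015,0])

```text
time: 14.68
tool_pos: [0.4328, -0.0585, 0.0254]
tool_rot: [-0.0, 0.915, 0.403, -0.0]
contact_force: [-6.0, 1.2, 12.6]
gripper_width: 0.001
grasp_force: 6.4
```

Call:
servo_tool(motion=[-1,0,0,-0.4,0,-1,0.6,0.1,-1,0,1,1,0.9,-1,0,1,1,1,-1,0])

```text
time: 15.18
tool_pos: [0.5905, -0.0478, 0.1425]
tool_rot: [0.001, 0.915, 0.404, 0.001]
contact_force: [-0.6, -0.7, 0.8]
gripper_width: 0.421
grasp_force: 0.0
```

```bash
python3 - <<'E'
from h import *
for n in('top','side'):
    im,d=eyes.grab_frame(n);P=pts(n,d)
    for l,h in(('cover',.026),):
        m=(d>0)&(P[...,0]>.36)&(P[...,0]<.54)&(P[...,1]>-.13)&(P[...,1]<.05)&(abs(P[...,2]-h)<.004)&(im.max(2)<120)
        m2=(d>0)&(P[...,0]>.36)&(P[...,0]<.54)&(P[...,1]>-.13)&(P[...,1]<.05)&(P[...,2]>.008)&(P[...,2]<.032)
        for mm in (m,m2):
            Q=P[mm];r=cv2.minAreaRect((Q[:,:2]*1000).astype(np.float32));print(n,len(Q),np.median(Q[:,2]).round(4),np.round(r[0],1),np.round(r[1],1),round(r[2],1))
    a=ortho(n,im,.34,.54,-.14,.06,.02,1900);A=a if n=='top' else np.hstack([A,a])
save(A,'scale.png')
E
```

```text
top 8 0.0256 [421.4 -70.3] [14.1 59.1] 84.1
top 170 0.0253 [432.7 -90.9] [118.1  64.9] 2.7
side 88 0.0253 [436. -17.] [114.6  47.5] 21.1
side 836 0.0262 [444.9 -40.9] [114.8  62. ] 46.9
```

View pics/scale.png

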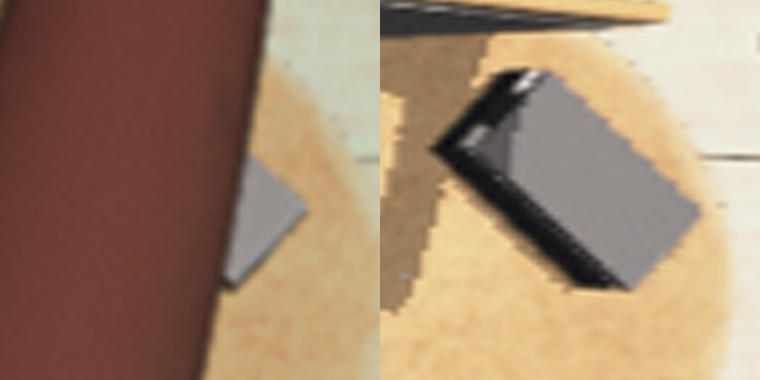

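The side view shows the cover shut; the scale centre is about (.445,-.041) with yaw 47°.

```bash
python3 - <<'E'
from h import *
plan([(.445,-.041,.1,47,1,1),(.445,-.041,.05,47,1,2)],.05)
E
```

```text
[1.0, -0.196, -0.239, 0.086, 0.003, 1.0, -0.391, -0.479, 0.172, 0.006, 1.0, -0.587, -0.718, 0.259, 0.009, 1.0, -0.783, -0.958, 0.345, 0.012, 1.0, -0.783, -0.958, 0.345, 0.012]
[1.0, 0.0, 0.0, 0.417, 0.0, 1.0, 0.0, 0.0, 0.417, 0.0, 1.0, 0.0, 0.0, 0.417, 0.0]
rows 8
```

Call:
servo_tool(motion=[1,-0.2,-0.24,0.09,0.01,1,-0.39,-0.48,0.17,0.01,1,-0.6,-0.72,0.26,0.01,1,-0.83,-1,0.34,0.01,1,-0.83,-1,0.34,0.01])

```text
time: 15.9
tool_pos: [0.428, -0.0397, 0.097]
tool_rot: [-0.002, 0.917, 0.399, -0.002]
contact_force: [-0.2, 0.3, 0.7]
gripper_width: 1.003
grasp_force: 0.0
```

Call:
servo_tool(motion=[1,0,0,0.2,0,1,0,0,0.4,0,1,0,0,0.4,0])

```text
time: 16.27
tool_pos: [0.4314, -0.0403, 0.0508]
tool_rot: [-0.001, 0.917, 0.399, -0.001]
contact_force: [-0.0, -0.1, 0.1]
gripper_width: 1.001
grasp_force: 0.0
```

```bash
python3 - <<'E'
from h import *
plan([(.445,-.041,.001,47,1,2)],.025)
print(manip.state()['tool_pos'])
E
```

```text
[1.0, 0.024, 0.029, 0.138, 0.001, 1.0, 0.049, 0.058, 0.276, 0.001, 1.0, 0.073, 0.087, 0.415, 0.002, 1.0, 0.073, 0.087, 0.415, 0.002, 1.0, 0.073, 0.087, 0.415, 0.002]
rows 5
[ 0.43141101 -0.04032156  0.05076246]
```

Call:
servo_tool(motion=[1,0.07,0.085,0,0,1,0.07,0.085,0,0,1,0.07,0.085,0.15,0,1,0.07,0.085,0.3,0,1,0.07,0.085,0.41,0])

```text
time: 16.9
tool_pos: [0.4463, -0.0416, 0.0031]
tool_rot: [0.0, 0.917, 0.399, 0.0]
contact_force: [0.8, 0.9, -0.8]
gripper_width: 0.998
grasp_force: 0.0
```

Call:
servo_tool(motion=[1,0,0,0,0,-1,0,0,0,0,-1,0,0,0,0,-1,0,0,0,0,-1,0,0,0,0])

```text
time: 17.52
tool_pos: [0.4472, -0.0419, 0.0046]
tool_rot: [0.001, 0.917, 0.399, 0.001]
contact_force: [0.0, -0.4, 5.4]
gripper_width: 0.678
grasp_force: 65.2
```

Call:
servo_tool(motion=[-1,0,0,-0.2,0,-1,0,0,-0.5,0,-1,0,0,-0.8,0,-1,0,0,-0.8,0])

```text
time: 18.02
tool_pos: [0.4478, -0.042, 0.1018]
tool_rot: [0.002, 0.917, 0.399, 0.002]
contact_force: [-0.2, -0.2, -2.5]
gripper_width: 0.678
grasp_force: 65.4
```

```bash
python3 - <<'E'
from h import *
s=manip.state();w,x,y,z=s['tool_rot'];t=s['tool_pos'];print(t,np.degrees(2*np.arctan2(y,x)))
im,d=eyes.grab_frame('side');P=pts('side',d);np.save('side5.npy',d)
m=(d>0)&(np.hypot(P[...,0]-t[0],P[...,1]-t[1])<.08)&(abs(P[...,2]-t[2]-.02)<.012)
Q=P[m];hi=Q[abs(Q[:,2]-np.percentile(Q[:,2],80))<.003]
for q in(Q,hi):
    r=cv2.minAreaRect((q[:,:2]*1000).astype(np.float32));print(len(q),np.median(q[:,2]),np.round(r[0],1),np.round(r[1],1),round(r[2],1))
A=np.c_[hi[:,:2]-hi[:,:2].mean(0),np.ones(len(hi))];print(np.linalg.lstsq(A,hi[:,2],rcond=None)[0])
plan([(.43,.1,.11,20,-1),(.4168,.3108,.11,-5.7,-1,3)],.045)
E
```

```text
[ 0.44775339 -0.04197373  0.10182538] 47.08277295618244
671 0.12372059706553518 [446.7 -39.9] [113.2  87.2] 47.3
435 0.12430664258960844 [450.2 -36.7] [104.8  84.4] 32.2
[-0.00282285  0.00132625  0.12440061]
[-1.0, 0.193, -0.225, -0.022, 0.15, -1.0, 0.386, -0.451, -0.044, 0.301, -1.0, 0.579, -0.676, -0.065, 0.451, -1.0, 0.772, -0.902, -0.087, 0.602]
[-1.0, 0.099, -0.338, 0.0, 0.114, -1.0, 0.199, -0.675, 0.0, 0.228]
[-1.0, 0.038, -0.35, 0.0, 0.114, -1.0, 0.075, -0.7, 0.0, 0.228]
[-1.0, -0.025, -0.351, 0.0, 0.114, -1.0, -0.025, -0.351, 0.0, 0.114, -1.0, -0.025, -0.351, 0.0, 0.114, -1.0, -0.025, -0.351, 0.0, 0.114]
rows 12
```

Call:
servo_tool(motion=[-1,0.19,-0.22,-0.02,0.15,-1,0.38,-0.45,-0.04,0.3,-1,0.57,-0.67,-0.06,0.45,-1,0.77,-0.9,-0.08,0.6])

```text
time: 18.58
tool_pos: [0.4275, 0.1006, 0.1059]
tool_rot: [-0.0, 0.985, 0.172, -0.002]
contact_force: [0.0, -0.4, -1.7]
gripper_width: 0.679
grasp_force: 65.4
```

Call:
servo_tool(motion=[-1,0.1,-0.34,0,0.11,-1,0.2,-0.67,0,0.23])

```text
time: 18.82
tool_pos: [0.4225, 0.1844, 0.1059]
tool_rot: [0.0, 0.997, 0.083, -0.002]
contact_force: [0.1, -0.6, -1.6]
gripper_width: 0.678
grasp_force: 65.4
```

Call:
servo_tool(motion=[-1,0.04,-0.35,0,0.11,-1,0.08,-0.7,0,0.23])

```text
time: 19.08
tool_pos: [0.4178, 0.2685, 0.1056]
tool_rot: [0.001, 1.0, -0.007, -0.002]
contact_force: [0.6, -0.3, -2.3]
gripper_width: 0.678
grasp_force: 65.4
```

Call:
servo_tool(motion=[-1,-0.02,-0.35,0,0.11,-1,-0.02,-0.35,0,0.11,-1,-0.02,-0.35,0,0.11,-1,-0.02,-0.35,0,0.11])

```text
time: 19.58
tool_pos: [0.4173, 0.3087, 0.1074]
tool_rot: [0.001, 0.999, -0.049, -0.001]
contact_force: [-0.8, 0.3, -1.6]
gripper_width: 0.677
grasp_force: 65.5
```

```bash
python3 - <<'E'
from h import *
s=manip.state();w,x,y,z=s['tool_rot'];t=s['tool_pos'];print(t,np.degrees(2*np.arctan2(y,x)))
im,d=eyes.grab_frame('side');P=pts('side',d)
m=(d>0)&(abs(P[...,0]-t[0])<.065)&(abs(P[...,1]-t[1])<.032)&(abs(P[...,2]-t[2]-.0225)<.004)
Q=P[m];r=cv2.minAreaRect((Q[:,:2]*1000).astype(np.float32));print(len(Q),np.median(Q[:,2]),np.round(r[0],1),np.round(r[1],1),round(r[2],1),Q.min(0),Q.max(0))
# rule in pocket & weight
m=(d>0)&(abs(P[...,0]-.43)<.09)&(abs(P[...,1]-.213)<.03)&(im.astype(int).sum(2)>330)&(P[...,2]<.025)
print('rule z',np.percentile(P[m][:,2],[5,50,95]))
plan([(.4168,.3108,.0095,-5.7,-1,2)],.02)
E
```

```text
[0.4173063  0.30874953 0.10743703] -5.620821195159871
1027 0.1294818148696052 [414.5 309.1] [ 58.7 111.4] 85.0 [0.35848144 0.27693818 0.12594062] [0.47113178 0.34038878 0.13326697]
rule z [0.01391665 0.01662503 0.02001055]
[-1.0, -0.002, -0.003, 0.164, 0.0, -1.0, -0.003, -0.006, 0.328, 0.001, -1.0, -0.005, -0.009, 0.492, 0.001, -1.0, -0.007, -0.012, 0.656, 0.001, -1.0, -0.008, -0.016, 0.82, 0.001]
[-1.0, 0.0, 0.0, 0.0, 0.0, -1.0, 0.0, 0.0, 0.0, 0.0]
rows 7
```

Call:
servo_tool(motion=[-1,0.005,-0.015,0.16,0,-1,0.005,-0.015,0.33,0,-1,0.005,-0.015,0.49,0,-1,0.005,-0.015,0.65,0,-1,0.005,-0.015,0.8,0])

```text
time: 20.25
tool_pos: [0.4184, 0.3115, 0.0111]
tool_rot: [0.0, 0.999, -0.049, -0.0]
contact_force: [-0.1, 0.1, -1.4]
gripper_width: 0.676
grasp_force: 65.6
```

Call:
servo_tool(motion=[-1,0,0,0.02,0,-1,0,0,0.02,0])

```text
time: 20.5
tool_pos: [0.4187, 0.3117, 0.01]
tool_rot: [0.0, 0.999, -0.049, 0.0]
contact_force: [-0.1, -0.6, -2.8]
gripper_width: 0.679
grasp_force: 67.1
```

Call:
servo_tool(motion=[-1,0,0,0.015,0,0.6,0,0,0.015,0,0.6,0,0,0.015,0,0.6,0,0,0.015,0])

```text
time: 21.0
tool_pos: [0.4187, 0.3117, 0.0085]
tool_rot: [-0.0, 0.999, -0.049, 0.0]
contact_force: [-0.9, 1.1, -0.4]
gripper_width: 0.798
grasp_force: 0.0
```

Call:
servo_tool(motion=[0.6,0,0,-0.15,0,0.6,0,0,-0.5,0,0.6,0,0,-1,0])

```text
time: 21.38
tool_pos: [0.4175, 0.311, 0.1292]
tool_rot: [0.001, 0.999, -0.049, -0.001]
contact_force: [1.4, 0.7, 0.3]
gripper_width: 0.801
grasp_force: 0.0
```

Call:
servo_tool(motion=[-1,-0.2,0.3,-0.5,0,-1,-0.4,0.7,-1,0,-1,-0.5,1,-1,0,-1,-0.5,1,-1,0])

```text
time: 21.88
tool_pos: [0.3477, 0.1968, 0.2534]
tool_rot: [-0.002, 0.999, -0.05, 0.005]
contact_force: [0.7, -0.2, -0.2]
gripper_width: 0.001
grasp_force: 0.0
```

```bash
python3 - <<'E'
from h import *
im,d=eyes.grab_frame('side');P=pts('side',d)
m=(d>0)&(abs(P[...,0]-.417)<.065)&(abs(P[...,1]-.311)<.033)&(P[...,2]>.024)&(P[...,2]<.04)
Q=P[m];r=cv2.minAreaRect((Q[:,:2]*1000).astype(np.float32));print('scale',len(Q),np.percentile(Q[:,2],[2,50,98]),np.round(r[0],1),np.round(r[1],1),round(r[2],1))
m=(d>0)&(abs(P[...,0]-.43)<.08)&(abs(P[...,1]-.213)<.016)&(P[...,2]<.03)
print('rule z',np.percentile(P[m][:,2],[5,50,95]))
c=np.int32(proj('side',(.43,.25,.03))[0]);save(cv2.resize(im[c[1]-70:c[1]+70,c[0]-80:c[0]+80],None,fx=3.5,fy=3.5,interpolation=cv2.INTER_CUBIC),'both.png')
d=np.load('top0.npy');P=pts('top',d)
for x in(.575,.6,.625,.65,.675,.7,.75): print(x,[(lambda m: round(float(P[m][:,2].max()),2) if m.any() else None)((d>0)&(abs(P[...,0]-x)<.0125)&(abs(P[...,1]-y)<.02)) for y in (.15,.19,.23,.27,.31,.35)])
print(manip.state()['tool_pos'])
E
```

```text
scale 1396 [0.02590012 0.03161558 0.0344652 ] [417.5 311.7] [ 58.1 114.9] 85.2
rule z [0.01347692 0.0160722  0.01864723]
0.575 [0.01, None, None, None, None, None]
0.6 [None, None, None, None, None, None]
0.625 [None, None, None, None, None, None]
0.65 [None, None, None, -0.01, -0.01, -0.01]
0.675 [None, None, -0.02, -0.01, -0.01, 0.0]
0.7 [None, None, -0.01, -0.02, 0.03, 0.03]
0.75 [None, -0.01, -0.01, 0.0, 0.0, 0.01]
[0.34761693 0.19758755 0.25133779]
```

View pics/both.png

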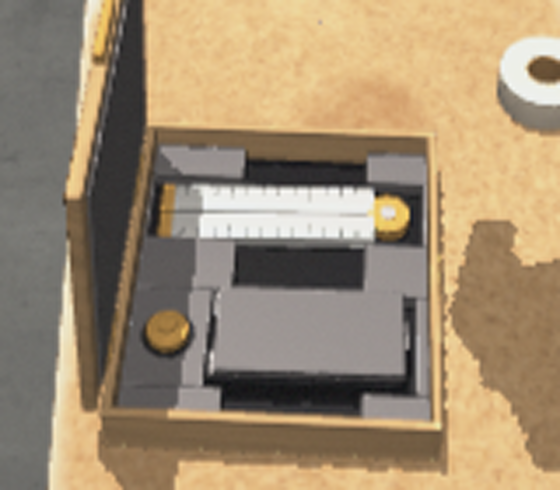

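Both tools lie flat in their pockets: the rule at (280,210) and the scale with its cover shut at (310,330). Next is the lid.

```bash
python3 - <<'E'
from h import *
C=(.4323,.265);yaw=-5.7
F=lambda x: frame(C,yaw,[(x,0)])[0]
w=[(.36,.22,.31,yaw,-1),(*F(.152),.31,yaw,-1,2)]
plan(w,.055)
w=[(*F(.152),.18,yaw,-1,1,.04),(*F(.06),.18,yaw,-1,0,.025),(*F(.02),.165,yaw,-1,0,.025),(*F(-.02),.13,yaw,-1,0,.025),(*F(-.045),.09,yaw,-1,0,.025),(*F(-.055),.06,yaw,-1,0,.02),(*F(-.055),.05,yaw,-1,0,.01)]
plan(w,start=(*F(.152),.31,yaw))
E
```

```text
[-1.0, 0.042, -0.098, -0.244, 0.0, -1.0, 0.084, -0.196, -0.489, 0.001, -1.0, 0.45, -0.282, -0.489, 0.001, -1.0, 0.816, -0.369, -0.489, 0.001]
[-1.0, 0.366, -0.087, 0.0, 0.0, -1.0, 0.732, -0.173, 0.0, 0.0]
[-1.0, 0.366, -0.087, 0.0, 0.0, -1.0, 0.366, -0.087, 0.0, 0.0, -1.0, 0.366, -0.087, 0.0, 0.0]
rows 9
[-1.0, 0.0, 0.0, 0.271, 0.0, -1.0, 0.0, 0.0, 0.542, 0.0, -1.0, 0.0, 0.0, 0.813, 0.0]
[-1.0, 0.0, 0.0, 0.271, 0.0, -1.0, 0.0, 0.0, 0.271, 0.0, -1.0, -0.192, 0.0, 0.271, 0.0, -1.0, -0.383, 0.0, 0.271, 0.0, -1.0, -0.575, 0.0, 0.271, 0.0]
[-1.0, -0.192, 0.0, 0.0, 0.0, -1.0, -0.358, 0.0, 0.063, 0.0, -1.0, -0.525, 0.0, 0.125, 0.0, -1.0, -0.636, 0.0, 0.222, 0.0, -1.0, -0.747, 0.0, 0.319, 0.0]
[-1.0, -0.111, 0.0, 0.097, 0.0, -1.0, -0.215, 0.0, 0.264, 0.0, -1.0, -0.319, 0.0, 0.431, 0.0, -1.0, -0.361, 0.0, 0.556, 0.0, -1.0, -0.403, 0.0, 0.681, 0.0]
[-1.0, 0.0, 0.0, 0.083, 0.0]
rows 19
```

Call:
servo_tool(motion=[-1,0.04,-0.1,-0.25,0,-1,0.08,-0.2,-0.5,0,-1,0.45,-0.28,-0.5,0,-1,0.82,-0.37,-0.5,0])

```text
time: 22.42
tool_pos: [0.4508, 0.234, 0.308]
tool_rot: [-0.0, 0.999, -0.048, -0.0]
contact_force: [-0.4, 0.0, -0.2]
gripper_width: 0.001
grasp_force: 0.0
```

Call:
servo_tool(motion=[-1,0.36,-0.09,0,0,-1,0.73,-0.17,0,0,-1,1,-0.24,0,0])

```text
time: 22.8
tool_pos: [0.5733, 0.2508, 0.3059]
tool_rot: [0.0, 0.999, -0.048, -0.002]
contact_force: [-0.1, -0.8, -0.7]
gripper_width: -0.002
grasp_force: 0.0
```

Call:
servo_tool(motion=[-1,0.1,-0.02,0,0,-1,0.1,-0.02,0,0,-1,0.1,-0.02,0,0])

```text
time: 23.18
tool_pos: [0.583, 0.2512, 0.3083]
tool_rot: [0.0, 0.999, -0.048, -0.0]
contact_force: [-0.5, 0.6, -0.3]
gripper_width: -0.002
grasp_force: 0.0
```

```bash
python3 - <<'E'
from h import *
t=manip.state()['tool_pos'];a=np.radians(-5.7);dd=np.array(t[:2])-[.4323,.265];print(t,dd@[np.cos(a),np.sin(a)],dd@[-np.sin(a),np.cos(a)])
E
```

```text
[0.58303012 0.25124673 0.30831654] 0.15135082129698965 0.0012852115306660153
```

Call:
servo_tool(motion=[-1,0,0,0.3,0,-1,0,0,0.6,0,-1,0,0,0.95,0,-1,0,0,0.95,0])

```text
time: 23.68
tool_pos: [0.5806, 0.2503, 0.1904]
tool_rot: [0.001, 0.999, -0.048, -0.004]
contact_force: [0.4, -0.0, 0.7]
gripper_width: -0.005
grasp_force: 0.0
```

Call:
servo_tool(motion=[-1,-0.15,0,0.11,0,-1,-0.31,0,0.11,0,-1,-0.46,0,0.11,0,-1,-0.61,0,0.11,0,-1,-0.76,0,0.11,0])

```text
time: 24.3
tool_pos: [0.4925, 0.26, 0.1823]
tool_rot: [-0.0, 0.999, -0.049, 0.001]
contact_force: [0.8, 0.4, -0.6]
gripper_width: -0.004
grasp_force: 0.5
```

Call:
servo_tool(motion=[-1,-0.17,0,0.06,0,-1,-0.33,0,0.12,0,-1,-0.44,0,0.22,0,-1,-0.55,0,0.32,0,-1,-0.66,0,0.41,0])

```text
time: 24.92
tool_pos: [0.4134, 0.2674, 0.1311]
tool_rot: [0.0, 0.999, -0.049, -0.0]
contact_force: [1.2, -0.3, -0.2]
gripper_width: 0.001
grasp_force: 0.3
```

Call:
servo_tool(motion=[-1,-0.1,0,0.17,0,-1,-0.2,0,0.33,0,-1,-0.25,0,0.46,0,-1,-0.29,0,0.58,0,-1,-0.29,0,0.63,0])

```text
time: 25.55
tool_pos: [0.3788, 0.2706, 0.0551]
tool_rot: [0.0, 0.999, -0.048, -0.001]
contact_force: [0.4, -0.1, 1.1]
gripper_width: -0.002
grasp_force: 0.1
```

Press down to z≈.043.

Call:
servo_tool(motion=[-1,0,0,0.04,0,-1,0,0,0.07,0,-1,0,0,0.09,0,-1,0,0,0.09,0])

```text
time: 26.05
tool_pos: [0.3798, 0.2708, 0.0457]
tool_rot: [-0.0, 0.999, -0.049, 0.0]
contact_force: [-0.3, -0.1, 0.8]
gripper_width: 0.0
grasp_force: 0.0
```

Call:
servo_tool(motion=[-1,0,0,0.015,0,-1,0,0,0.015,0])

```text
time: 26.3
tool_pos: [0.3799, 0.2709, 0.044]
tool_rot: [-0.0, 0.999, -0.049, 0.0]
contact_force: [0.3, 0.7, 0.1]
gripper_width: 0.005
grasp_force: 0.2
```

Call:
servo_tool(motion=[-1,0,0,-0.3,0,-1,0,0.2,-1,0,-1,-0.2,1,-1,0,-1,-0.4,1,-1,0])

```text
time: 26.8
tool_pos: [0.3205, 0.1548, 0.1657]
tool_rot: [-0.0, 0.999, -0.049, 0.001]
contact_force: [0.5, -1.6, 1.4]
gripper_width: 0.003
grasp_force: 0.0
```

Call:
servo_tool(motion=[-1,0,0.5,0,0,-1,0,1,0,0,-1,0,1,0,0,-1,0,1,0,0])

```text
time: 27.3
tool_pos: [0.3087, 0.0367, 0.1639]
tool_rot: [-0.0, 0.999, -0.049, 0.0]
contact_force: [0.0, -0.0, 0.3]
gripper_width: 0.001
grasp_force: 0.0
```

```bash
python3 - <<'E'
from h import *
for n in('top','side'):
    im,d=eyes.grab_frame(n);P=pts(n,d)
    a=np.radians(-5.7);dx=P[...,:2]-[.4323,.265];u=dx@[np.cos(a),np.sin(a)];v=dx@[-np.sin(a),np.cos(a)]
    m=(d>0)&(abs(u)<.085)&(abs(v)<.1)&(P[...,2]<.09)
    A=np.c_[u[m],v[m],np.ones(m.sum())];print(n,m.sum(),np.linalg.lstsq(A,P[m][:,2],rcond=None)[0].round(4))
    for b in((.527,-.191),(.348,-.197)):
        q=(d>0)&(np.hypot(P[...,0]-b[0],P[...,1]-b[1])<.02)&(P[...,2]>.09)&(P[...,2]<.11);print(q.sum(),P[q].mean(0).round(3) if q.any() else '')
    if n=='side': save(im,'final.png')
E
```

```text
top 3660 [-0.0005  0.001   0.0444]
11 [ 0.526 -0.192  0.097]
11 [ 0.348 -0.198  0.098]
side 6420 [ 0.0008 -0.0003  0.045 ]
18 [ 0.525 -0.191  0.097]
17 [ 0.347 -0.196  0.096]
```

View pics/final.png

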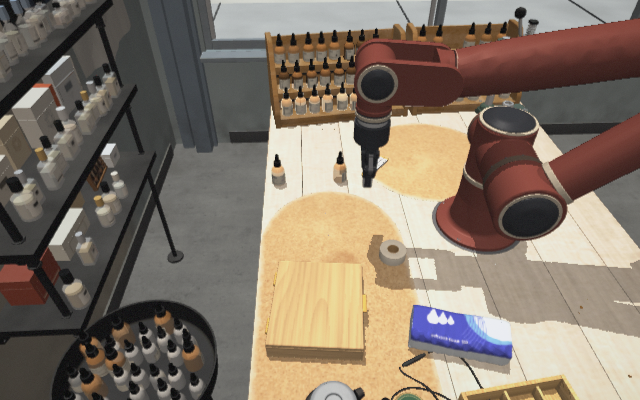

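The lid is level at z ≈ .0445. I felt no firm stop, so I'll press once more.

Call:
servo_tool(motion=[-1,0.25,-0.5,0,0,-1,0.5,-1,0,0,-1,0.5,-1,0,0])

```text
time: 27.78
tool_pos: [0.3797, 0.1547, 0.1626]
tool_rot: [0.0, 0.999, -0.044, -0.002]
contact_force: [-0.1, -0.3, 0.7]
gripper_width: 0.003
grasp_force: 0.0
```

Call:
servo_tool(motion=[-1,-0.1,-0.4,0.3,0,-1,-0.1,-0.8,0.6,0,-1,-0.1,-0.8,0.85,0,-1,-0.1,-0.8,0.95,0,-1,-0.1,-0.8,0.95,0])

```text
time: 28.4
tool_pos: [0.3764, 0.2469, 0.0494]
tool_rot: [0.0, 0.999, -0.048, -0.001]
contact_force: [0.6, -0.3, 0.1]
gripper_width: 0.0
grasp_force: 0.0
```

Call:
servo_tool(motion=[-1,0,0,0.04,0,-1,0,0,0.06,0,-1,0,0,0.06,0])

```text
time: 28.78
tool_pos: [0.3783, 0.2471, 0.044]
tool_rot: [-0.0, 0.999, -0.049, 0.001]
contact_force: [-1.9, 0.0, 4.7]
gripper_width: -0.003
grasp_force: 2.3
```

Call:
servo_tool(motion=[-1,0,0,0.01,0,-1,0,0,0.02,0,-1,0,0,0.02,0])

```text
time: 29.15
tool_pos: [0.3784, 0.2471, 0.0437]
tool_rot: [0.0, 0.999, -0.049, 0.0]
contact_force: [-8.6, -4.8, 19.9]
gripper_width: 0.002
grasp_force: 10.4
```

Call:
servo_tool(motion=[-1,0,0,-0.3,0,-1,0,0,-0.8,0,-1,0,0,-1,0,-1,0,0,-1,0])

```text
time: 29.65
tool_pos: [0.379, 0.2475, 0.163]
tool_rot: [-0.001, 0.999, -0.049, 0.003]
contact_force: [-0.4, -0.7, -1.0]
gripper_width: 0.001
grasp_force: 0.0
```

```bash
python3 -c "
from plant import job_done; print(job_done())"
```

```text
the job is handed in; nothing more can be done
None
```

Handed in at 29.7 s: the folded rule and the shut scale lie flat in their pockets, the lid is pressed shut and both bottles stand where they were; two risks are that I laid the rule before shutting the scale's cover, and that carrying it in it bumped something (probably the lid) at about 53 N wrist force.

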